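# Index the flange to the fourth click and lock it

## Task

Set the flange on the indexing head at the fourth click clockwise from its anticlockwise stop (the notch at the stop itself does not count), then lock it there by pressing the locking plunger all the way down. Go gently: do not force the turntable hard against its stop and do not ram the plunger or lean on it if it does not go in; leave the nut, ring and tee beside it alone.

Things in the scene. Friction and masses are not known exactly. Their poses are not given: they have to be found in the camera images.
- index_head: Indexing head, screwed to the bench: square steel foot plate 170 x 170 x 12 mm, round grey housing 184 mm across, flat cover 46 mm above the bench. Origin: centre of its underside, z up; its z axis is the turning axis. In its frame, counted anticlockwise from its x axis, the stop post stands at 150 degrees and the plunger at 225, both 78 mm from the axis.
- turntable (a point): Point on the turning axis 53 mm above the bench; does not turn. Here a 124 mm steel turntable carries a dark rotor flange, 120 mm across, 53 to 88 mm high. A 10 mm wide lug on its rim meets the stop post when turned anticlockwise (seen from above). Clockwise from there it snaps through seven further notches (clicks), unevenly 0.25 to 0.45 rad apart, the first four within 1.5 rad.
- cap_grip (a point): Point on the turning axis, 106 mm above the bench, at mid-grip of the round knurled steel cap that turns the flange; does not turn. Grip part 44 mm in diameter, 91 to 119 mm high, top at 122, foot rim 48 mm across at 86 to 90; any gripping yaw will do. Leaving a notch takes about 0.3 N m, fading over 0.11 rad, then it turns freely over a flat top, then is pulled by about 0.3 N m into the next notch.
- stop_post: Rigid stop: steel dowel 10 mm in diameter, 16 mm high, standing on the housing cover; origin at the centre of its foot. With the lug at the post the turntable already rests in a notch (to 0.03 rad); that one is not counted. It starts between the first and the third click. Released within 0.1 rad of a notch it centres itself.
- plunger (a joint): Travel of the locking plunger in m: 0 up (start), 0.012 fully down. It slides straight down, against 3 N of friction, and stays where it is left. It goes all the way down only at the fourth click, where the hidden plate in the head has its single hole; elsewhere it stops on solid metal after 4 mm.
- plunger_top (a point): Centre of the top of the plunger's black mushroom head, 20 mm in diameter, 100 mm above the bench when up and 88 mm when down; it stands in a steel bush beside the flange.
- big_nut: Bystander: loose steel hexagon nut 47 x 41 x 20 mm on the bench; origin at the centre of its underside.
- spacer_ring: Bystander: loose plain ring 54 mm across, 12 mm high, on the bench; origin at the centre of its underside.
- brass_tee: Bystander: loose brass pipe tee 24 x 101 x 55 mm on the bench; origin at the centre of its underside.

How it is judged (in metres and radians):
At the end, for the whole second after the job is handed in: The plunger is pressed down by more than 10.5 of its 12 mm (possible only at the fourth click) (value of joint plunger above 0.0105 m); the robot touches nothing.
It fails at once if The turntable is forced against its stop post with more than 20 N (1.6 N m at the cap), or the post is pushed (contact force between stop_post and anything else above 20 N).
It fails at once if The plunger is rammed: pressed with more than 25 N (contact force between the fingers and plunger above 25 N).
It fails at once if The plunger is leaned on with more than 12 N where it is blocked, 3 to 6 mm down (value of joint plunger between 0.003 and 0.006 m and contact force between the fingers and plunger above 12 N).
It fails at once if The nut, ring or tee is moved by more than 20 mm (distance of any of big_nut, spacer_ring, brass_tee from where it was at the start of the episode above 0.02 m).
It also fails if it takes over 72 s, if anything falls off the work surface, if the arm or the gripper's body presses on something with over 40 N, if the wrist force passes 120 N, or if a joint passes its speed limit or range.

## Robot

A 7-joint arm with a two-finger parallel gripper is mounted at the origin on a cart in front of the work surface, level with it; the furniture and walls round the work are solid. World frame = base frame: x ahead of the robot, y to its left, z up, the work surface at z = 0. Lengths are in mm, angles in rad, forces in N, time in s.
With the tool pointing down it reaches from about 400 to 850 mm from the base axis. Payload 6.9 kg.
Tool frame: the origin (TCP) lies midway between the tips of the shut fingers; the grasp point (between the pads) lies 19 mm behind it; z points along the fingers, y is the direction in which the jaws open and shut (so a half turn about z gives the same grasp; the last joint's range is limited). The gripper opens to 85 mm and grips with 20 to 120 N. Pads are 22 mm wide; open, the fingers measure 114 mm over their backs; the gripper's body (76 mm by 85 mm) begins 54 mm behind the grasp point. The pads swing forward as they close: fully open they stand 13 mm farther back than shut.
Start: joints at [1.254, 0.507, -0.238, 1.5, 0.126, 1.149, -0.155], TCP at [256.418, -569.966, 231.275] pointing down, gripper open.
Joint ranges: [-3.08, 3.08], [-0.24, 2.05], [-1.43, 1.35], [0, 2.5], [-1.52, 4.66], [0.17, 1.96], [-2.89, 2.89]. Speed limits (rad/s): [2.39, 2.39, 3.14, 3.14, 3.14, 3.14, 3.14].

## Interface

Orientations are given as [roll, pitch, yaw] about the fixed x, y, z axes, in that order (R = Rz(yaw) Ry(pitch) Rx(roll)).
In Python, from plant import r gives the robot as it stands.
- The arm moves only by the tool jog_arm, never from a script. Its argument "steps" is a list of rows, each an object with "xyz": the shift along the tool's x, y, z in m, a list of three; "twist": the turn, a rotation vector about the tool's x, y, z in degrees, a list of three; "claw": the opening, from 0 (shut) to 1 (fully open). A call has 1 to 20 rows; each row shifts and turns the commanded pose from where the row before left it, along the tool's axes as they then stand; what a row does not reach is not made up. A row lasts 1/8 s, in which the tool goes at most 62.5 mm and 10.7 degrees, less where a joint would pass 70% of its speed; a pose out of reach is approached as far as the arm can. A call with a gripper value outside its range is refused whole. The fingers move at their own pace and stop on an object; the grip force is fixed at half the most. Time passes only in rows, so rows that do not move let the fingers close. It gives the time, the measured TCP pose, the force and the opening at its end, in the units of the state.
- r.state(): the state, without advancing time (a new reading comes with each control period).
- r.grab_frame(name): name is "scene" or "top"; returns a dict with "frame" (384x512x3 uint8, blue, green, red), "intrinsics" (3x3 intrinsics, pixels), "xyz" and "orientation" of the camera in the world. Camera axes: x right, y up, looking along -z (the intrinsics and any distortion apply to the point x, -y, -z); pixel columns grow to the right and rows downward; lengths in mm; the calibration is good to about 2 mm. A picture is of the moment at which its call begins. There is no depth.
- r.job_done(): hands the job in, once; it reports no verdict.
The state is a dict: "t": time; "joints": joint angles; "dq": joint speeds; "tau": joint torques, N m; "position": TCP position; "eef_rot": TCP orientation; "contact_force": force on the tool from outside, world axes, zero at the start; "wrist_torque": the same for the moment, N m; "width": finger opening in mm.
Only numpy, scipy, OpenCV 4.12 (cv2) and the standard library are available. Lean on these libraries where they do the work, as an engineer would, in place of code of your own. Each camera call takes 0.05 s, during which the arm holds its last target. There are 200 camera calls.

## Working session

There is one attempt and no reset: what is moved stays moved. The work goes in short steps, Python scripts to look and compute and a tool call to move; the robot and the scene stay as the last step left them, time stands still between calls to the robot, and variables do not carry over. Pictures are saved under pics/ and viewed, about 8 in all and at most 12, crops included, and the job is handed in when it is done.

Besides the shell and the picture viewer there is one more tool, called after ">>>" as name(argument=value, ...) on one line, values as JSON. jog_arm: Moves the arm, as the interface text tells. Its arguments: {"type":"object","properties":{"steps":{"type":"array"}},"required":["steps"]}

```bash
mkdir -p pics
python3 - <<'E'
from plant import r
import cv2,json
s=r.state();print({k:s[k] for k in('t','position','eef_rot','contact_force','wrist_torque','width')})
for n in('scene','top'):
    f=r.grab_frame(n);cv2.imwrite(f'pics/{n}0.png',f['frame']);print(n,f['intrinsics'],f['xyz'],f['orientation'],f.keys())
E
```

```text
{'t': 0.0, 'position': array([ 256.18695322, -569.53699485,  230.42025788]), 'eef_rot': array([-3.13982188e+00,  2.45221627e-05,  4.22826010e-01]), 'contact_force': array([-0.29633305,  0.25633611,  0.4716728 ]), 'wrist_torque': array([0.07290142, 0.02457065, 0.01144538]), 'width': 85.32032261819676}
scene [[441.70754411   0.         255.24966543]
 [  0.         441.70754411 195.89210291]
 [  0.           0.           1.        ]] [-66.04874123 518.39941623 423.45197208] [ 1.18497308e+00 -1.96918689e-03 -2.06963323e+00] dict_keys(['frame', 'intrinsics', 'xyz', 'orientation'])
top [[370.27577322   0.         254.69017095]
 [  0.         370.27577322 200.34815634]
 [  0.           0.           1.        ]] [415.29934574 141.1243905  960.51450713] [ 0.21631423 -0.00267433 -1.59159376] dict_keys(['frame', 'intrinsics', 'xyz', 'orientation'])
```

View pics/top0.png

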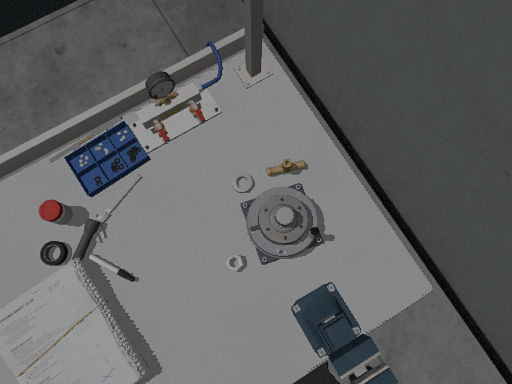

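View pics/scene0.png

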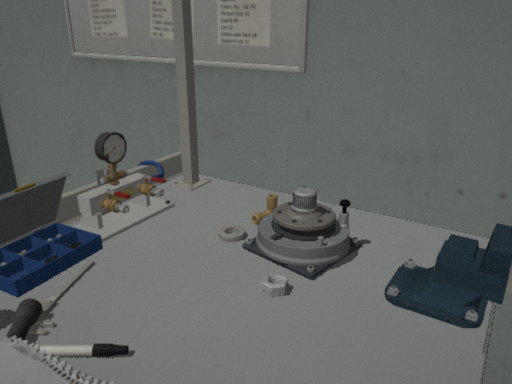

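```bash
cat > h.py <<'E'
import numpy as np,cv2
from scipy.spatial.transform import Rotation as R
from plant import r
def RM(o): return R.from_euler('xyz',o).as_matrix()
def ray(f,uv,z):
    K=f['intrinsics'];d=np.array([(uv[0]-K[0,2])/K[0,0],-(uv[1]-K[1,2])/K[1,1],-1])
    d=RM(f['orientation'])@d;c=np.array(f['xyz']);return c+d*(z-c[2])/d[2]
def proj(f,p):
    q=RM(f['orientation']).T@(np.array(p)-f['xyz']);K=f['intrinsics']
    return np.array([K[0,2]-K[0,0]*q[0]/q[2],K[1,2]+K[1,1]*q[1]/q[2]])
def crop(f,x0,y0,w,h,k,name):
    cv2.imwrite('pics/'+name,cv2.resize(f['frame'][y0:y0+h,x0:x0+w],None,fx=k,fy=k,interpolation=cv2.INTER_CUBIC))
E
python3 - <<'E'
from h import *
f=r.grab_frame('top');crop(f,233,165,100,110,5,'topc.png')
print('cap',ray(f,(285,216),122),'pl',ray(f,(315,231),100))
E
```

```text
cap [561.25706781  66.18478198 122.        ] pl [528.10534407  -4.55653972 100.        ]
```

View pics/topc.png

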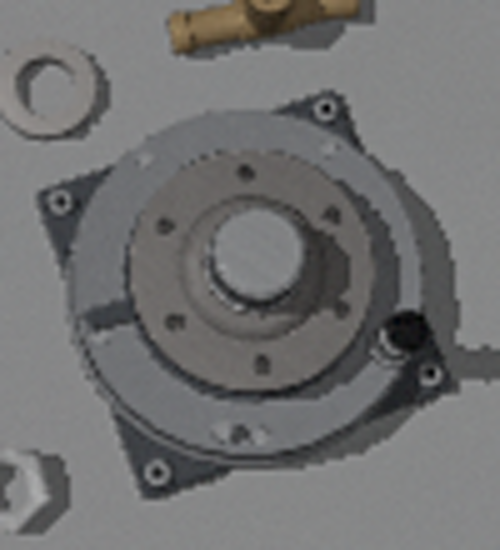

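Run:
```python
from h import *
f=r.grab_frame('top');A=ray(f,(284.2,216),122);P=ray(f,(314.4,231.2),100)
print(A,P,np.linalg.norm((A-P)[:2]))
h=np.degrees(np.arctan2(*(P-A)[1::-1]))-225; print('head yaw',h%360)
L=ray(f,(254.6,230),60)-A; print('lug ang,r',np.degrees(np.arctan2(L[1],L[0])),np.hypot(*L[:2]))
a=np.radians(h+150);print('post px',proj(f,A+[78*np.cos(a),78*np.sin(a),62-122]))
g=r.grab_frame('scene');print('scene cap',proj(g,A),'pl',proj(g,P))
s=r.state();d=A-s['position'];d[2]=0
print(d,RM(s['eef_rot']).T@d,RM(s['eef_rot']))
crop(g,235,180,125,95,6,'scc.png')
```

```text
[561.29443933  68.0230314  122.        ] [527.66432046  -3.1273931  100.        ] 78.69795296657891
head yaw 19.7016670638111
lug ang,r 108.19626222428302 71.9413963311024
post px [277.62422942 251.7962946 ]
scene cap [306.08317042 191.10158156] pl [346.80952389 201.12173996]
[304.99061231 637.80228045   0.        ] [ 5.39815592e+02 -4.56519427e+02  4.02050946e-01] [[ 9.11960545e-01  4.10277755e-01 -3.56361670e-04]
 [ 4.10277910e-01 -9.11960194e-01  8.00777804e-04]
 [ 3.55366261e-06 -8.76485085e-04 -9.99999616e-01]]
```

View pics/scc.png

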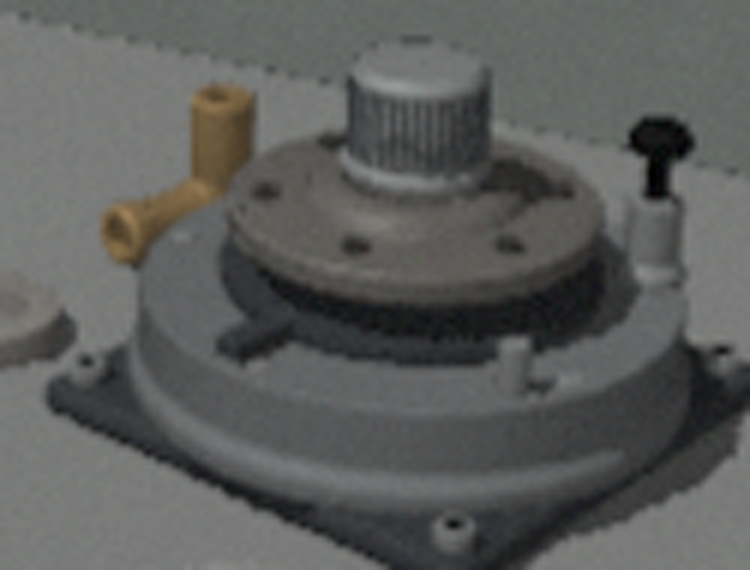

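Run:
```python
from h import *
f=r.grab_frame('top');g=r.grab_frame('scene');A=np.array([561.3,68,0])
for n,F,uv,z in[('lug top',f,(254.3,227.5),56),('lug scene',g,(276.7,235.8),56),('post top',f,(281,251),62),('post scene',g,(321,237.5),62),('pl scene',g,(345,202),100)]:
    d=ray(F,uv,z)-A;print(n,d.round(1),np.degrees(np.arctan2(d[1],d[0])).round(1),np.hypot(*d[:2]).round(1))
x=cv2.resize(f['frame'][205:260,240:300],None,fx=10,fy=10,interpolation=cv2.INTER_CUBIC)
cv2.imwrite('pics/t2.png',cv2.convertScaleAbs(x,alpha=1.5))
```

```text
lug top [-15.7  69.   56. ] 102.8 70.7
lug scene [-20.1  74.6  56. ] 105.1 77.2
post top [-75.    5.8  62. ] 175.6 75.2
post scene [-72.8  15.2  62. ] 168.2 74.4
pl scene [-35.4 -65.4 100. ] -118.4 74.3
```

View pics/t2.png

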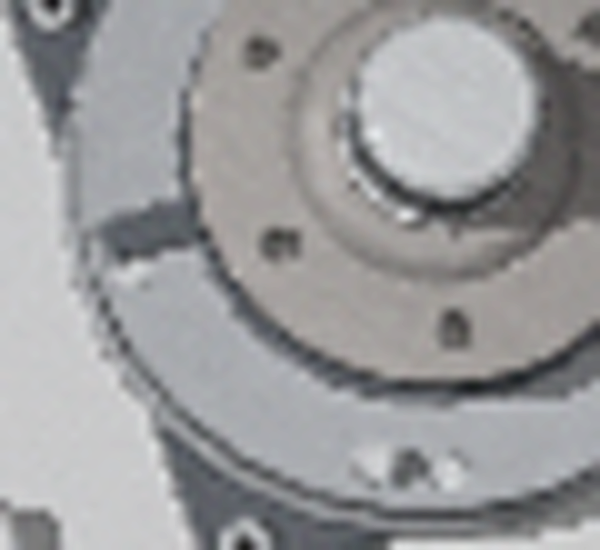

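>>> jog_arm(steps=[{"xyz":[0.03,-0.0255,0],"twist":[0,0,0],"claw":1},{"xyz":[0.03,-0.0255,0],"twist":[0,0,0],"claw":1},{"xyz":[0.03,-0.0255,0],"twist":[0,0,0],"claw":1},{"xyz":[0.03,-0.0255,0],"twist":[0,0,0],"claw":1},{"xyz":[0.03,-0.0255,0],"twist":[0,0,0],"claw":1},{"xyz":[0.03,-0.0255,0],"twist":[0,0,0],"claw":1},{"xyz":[0.03,-0.0255,0],"twist":[0,0,0],"claw":1},{"xyz":[0.03,-0.0255,0],"twist":[0,0,0],"claw":1},{"xyz":[0.03,-0.0255,0],"twist":[0,0,0],"claw":1},{"xyz":[0.03,-0.0255,0],"twist":[0,0,0],"claw":1},{"xyz":[0.03,-0.0255,0],"twist":[0,0,0],"claw":1},{"xyz":[0.03,-0.0255,0],"twist":[0,0,0],"claw":1},{"xyz":[0.03,-0.0255,0],"twist":[0,0,0],"claw":1},{"xyz":[0.03,-0.0255,0],"twist":[0,0,0],"claw":1},{"xyz":[0.03,-0.0255,0],"twist":[0,0,0],"claw":1},{"xyz":[0.03,-0.0255,0],"twist":[0,0,0],"claw":1},{"xyz":[0.03,-0.0255,0],"twist":[0,0,0],"claw":1},{"xyz":[0.03,-0.0225,0],"twist":[0,0,0],"claw":1},{"xyz":[0,0,0],"twist":[0,0,0],"claw":1},{"xyz":[0,0,0],"twist":[0,0,0],"claw":1}])

```text
t: 2.85
position: [561.5, 66.9, 231.1]
eef_rot: [3.141, 0.001, 0.423]
contact_force: [-0.5, -0.4, -0.6]
width: 85.3
```

>>> jog_arm(steps=[{"xyz":[0,-0.001,0.03],"twist":[0,0,0],"claw":1},{"xyz":[0,0,0.03],"twist":[0,0,0],"claw":1},{"xyz":[0,0,0.03],"twist":[0,0,0],"claw":1},{"xyz":[0,0,0.03],"twist":[0,0,0],"claw":1},{"xyz":[0,0,0.015],"twist":[0,0,0],"claw":1},{"xyz":[0,0,0.008],"twist":[0,0,0],"claw":1},{"xyz":[0,0,0],"twist":[0,0,0],"claw":1},{"xyz":[0,0,0],"twist":[0,0,0],"claw":1}])

```text
t: 3.85
position: [562.0, 68.5, 89.2]
eef_rot: [3.141, -0.002, 0.423]
contact_force: [-0.0, -0.2, -0.2]
width: 85.6
```

Run:
```python
from h import *
s=r.state();print({k:np.round(s[k],3) for k in('t','joints','position','contact_force','wrist_torque','width')})
g=r.grab_frame('scene');crop(g,200,110,190,170,4,'grip.png')
```

```text
{'t': np.float64(3.85), 'joints': array([ 0.08 ,  0.585, -0.378,  1.84 ,  0.297,  0.771, -1.604]), 'position': array([561.957,  68.453,  89.227]), 'contact_force': array([-0.032, -0.179, -0.2  ]), 'wrist_torque': array([-0.042,  0.011,  0.053]), 'width': np.float64(85.593)}
```

View pics/grip.png

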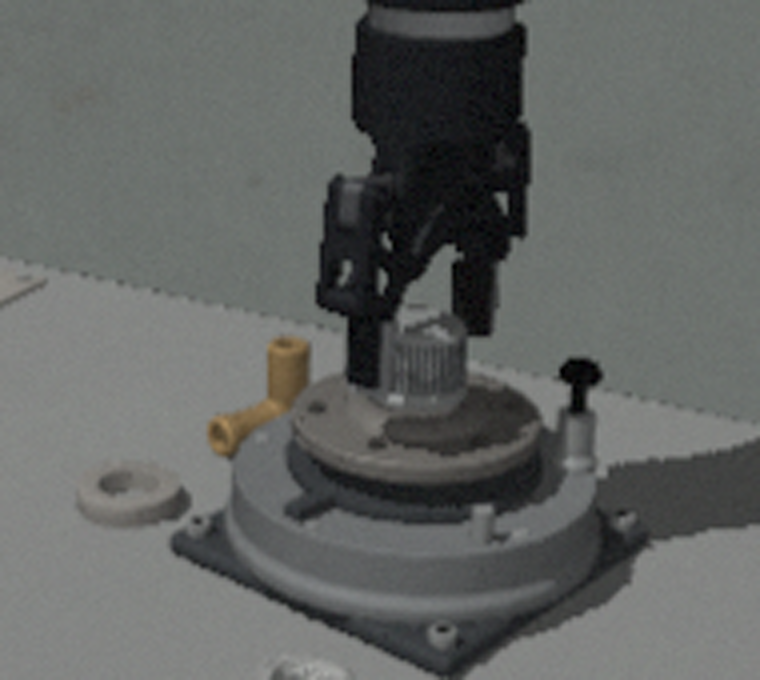

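>>> jog_arm(steps=[{"xyz":[0,0,0],"twist":[0,0,0],"claw":0.6},{"xyz":[0,0,0],"twist":[0,0,0],"claw":0.5},{"xyz":[0,0,0],"twist":[0,0,0],"claw":0.4},{"xyz":[0,0,0],"twist":[0,0,0],"claw":0.3},{"xyz":[0,0,0],"twist":[0,0,0],"claw":0.3},{"xyz":[0,0,0],"twist":[0,0,0],"claw":0.3},{"xyz":[0,0,0],"twist":[0,0,0],"claw":0.3},{"xyz":[0,0,0],"twist":[0,0,0],"claw":0.3}])

```text
t: 4.9
position: [562.7, 66.0, 89.5]
eef_rot: [3.138, -0.001, 0.421]
contact_force: [1.1, -6.0, 7.5]
width: 42.2
```

```bash
cat > s.py <<'E'
from h import *
s=r.state();print({k:np.round(s[k],3).tolist() for k in('t','position','eef_rot','contact_force','wrist_torque','width')},s['joints'][6].round(3))
E
python3 s.py
```

```text
{'t': 4.9, 'position': [562.729, 65.971, 89.475], 'eef_rot': [3.138, -0.001, 0.421], 'contact_force': [1.057, -6.048, 7.512], 'wrist_torque': [-1.441, -0.322, -0.058], 'width': 42.152} -1.604
```

>>> jog_arm(steps=[{"xyz":[0,0.0015,0],"twist":[0,0,0],"claw":0.3},{"xyz":[0,0,-0.001],"twist":[0,0,0],"claw":0.3},{"xyz":[0,0,0],"twist":[0,0,0],"claw":0.3}])

```text
t: 5.28
position: [562.7, 66.0, 89.5]
eef_rot: [3.14, -0.001, 0.422]
contact_force: [2.6, -3.1, 1.5]
width: 42.2
```

```bash
python3 s.py
```

```text
{'t': 5.275, 'position': [562.689, 65.962, 89.515], 'eef_rot': [3.14, -0.001, 0.422], 'contact_force': [2.591, -3.069, 1.502], 'wrist_torque': [-1.245, -0.752, -0.174], 'width': 42.179} -1.601
```

>>> jog_arm(steps=[{"xyz":[0,0,0],"twist":[0,0,1.5],"claw":0.3},{"xyz":[0,0,0],"twist":[0,0,1.5],"claw":0.3},{"xyz":[0,0,0],"twist":[0,0,0],"claw":0.3}])

```text
t: 5.65
position: [562.6, 66.2, 89.5]
eef_rot: [3.14, -0.001, 0.369]
contact_force: [1.8, -4.6, 1.7]
width: 42.5
```

```bash
python3 s.py
```

```text
{'t': 5.65, 'position': [562.602, 66.204, 89.526], 'eef_rot': [3.14, -0.001, 0.369], 'contact_force': [1.768, -4.607, 1.745], 'wrist_torque': [-1.444, -0.702, -0.04], 'width': 42.546} -1.643
```

>>> jog_arm(steps=[{"xyz":[0,0,0],"twist":[0,0,1.5],"claw":0.3},{"xyz":[0,0,0],"twist":[0,0,1.5],"claw":0.3},{"xyz":[0,0,0],"twist":[0,0,0],"claw":0.3}])

```text
t: 6.02
position: [562.5, 66.4, 89.5]
eef_rot: [3.141, -0.001, 0.316]
contact_force: [2.7, -3.5, 3.3]
width: 42.4
```

```bash
python3 s.py
```

```text
{'t': 6.025, 'position': [562.498, 66.438, 89.506], 'eef_rot': [3.141, -0.001, 0.316], 'contact_force': [2.738, -3.49, 3.309], 'wrist_torque': [-1.539, -0.786, -0.082], 'width': 42.395} -1.684
```

>>> jog_arm(steps=[{"xyz":[0,0,0],"twist":[0,0,1.5],"claw":0.3},{"xyz":[0,0,0],"twist":[0,0,1.5],"claw":0.3},{"xyz":[0,0,0],"twist":[0,0,0],"claw":0.3}])

```text
t: 6.4
position: [562.4, 66.7, 89.5]
eef_rot: [3.141, -0.001, 0.264]
contact_force: [2.4, -5.3, 3.6]
width: 42.6
```

```bash
python3 s.py
```

```text
{'t': 6.4, 'position': [562.43, 66.67, 89.514], 'eef_rot': [3.141, -0.001, 0.264], 'contact_force': [2.446, -5.264, 3.551], 'wrist_torque': [-1.549, -0.788, -0.08], 'width': 42.564} -1.726
```

>>> jog_arm(steps=[{"xyz":[0,0,0],"twist":[0,0,1.5],"claw":0.3},{"xyz":[0,0,0],"twist":[0,0,1.5],"claw":0.3},{"xyz":[0,0,0],"twist":[0,0,0],"claw":0.3}])

```text
t: 6.78
position: [562.4, 66.9, 89.5]
eef_rot: [3.141, -0.001, 0.211]
contact_force: [4.3, -4.3, 3.4]
width: 42.4
```

```bash
python3 s.py;python3 - <<'E'
from h import *
g=r.grab_frame('scene');crop(g,200,110,190,170,4,'turn1.png')
E
```

```text
{'t': 6.775, 'position': [562.372, 66.913, 89.49], 'eef_rot': [3.141, -0.001, 0.211], 'contact_force': [4.277, -4.277, 3.392], 'wrist_torque': [-1.646, -0.842, -0.067], 'width': 42.357} -1.766
```

View pics/turn1.png

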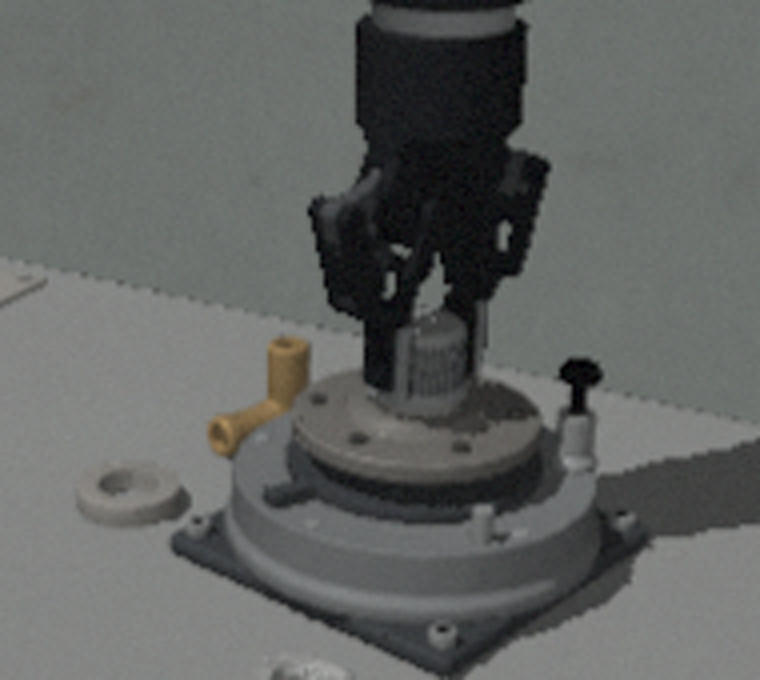

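>>> jog_arm(steps=[{"xyz":[0,0,0],"twist":[0,0,1],"claw":0.3},{"xyz":[0,0,0],"twist":[0,0,1],"claw":0.3},{"xyz":[0,0,0],"twist":[0,0,0],"claw":0.3}])

```text
t: 7.2
position: [562.3, 67.0, 89.5]
eef_rot: [3.142, -0.001, 0.177]
contact_force: [2.6, -4.2, 3.4]
width: 42.2
```

```bash
python3 s.py
```

```text
{'t': 7.2, 'position': [562.34, 67.043, 89.518], 'eef_rot': [3.142, -0.001, 0.177], 'contact_force': [2.552, -4.167, 3.448], 'wrist_torque': [-1.561, -0.832, -0.16], 'width': 42.198} -1.793
```

>>> jog_arm(steps=[{"xyz":[0,0,0],"twist":[0,0,1],"claw":0.3},{"xyz":[0,0,0],"twist":[0,0,1],"claw":0.3},{"xyz":[0,0,0],"twist":[0,0,0],"claw":0.3}])

```text
t: 7.58
position: [562.3, 67.2, 89.5]
eef_rot: [-3.141, -0.001, 0.142]
contact_force: [4.0, -3.1, 4.5]
width: 42.0
```

```bash
python3 s.py
```

```text
{'t': 7.575, 'position': [562.29, 67.186, 89.465], 'eef_rot': [-3.141, -0.001, 0.142], 'contact_force': [4.03, -3.07, 4.516], 'wrist_torque': [-1.444, -0.943, -0.115], 'width': 42.011} -1.82
```

>>> jog_arm(steps=[{"xyz":[0,0,0],"twist":[0,0,1],"claw":0.3},{"xyz":[0,0,0],"twist":[0,0,1],"claw":0.3},{"xyz":[0,0,0],"twist":[0,0,0],"claw":0.3}])

```text
t: 7.95
position: [562.3, 67.3, 89.5]
eef_rot: [-3.141, -0.001, 0.108]
contact_force: [4.4, -3.2, 5.1]
width: 42.0
```

```bash
python3 s.py
```

```text
{'t': 7.95, 'position': [562.276, 67.339, 89.484], 'eef_rot': [-3.141, -0.001, 0.108], 'contact_force': [4.404, -3.17, 5.051], 'wrist_torque': [-1.357, -0.895, -0.245], 'width': 42.036} -1.847
```

```bash
sed -i "s/,s\['joints'\]\[6\].round(3))/,s['tau'][6].round(3))/" s.py; python3 s.py
```

```text
{'t': 7.95, 'position': [562.276, 67.339, 89.484], 'eef_rot': [-3.141, -0.001, 0.108], 'contact_force': [4.404, -3.17, 5.051], 'wrist_torque': [-1.357, -0.895, -0.245], 'width': 42.036} 0.115
```

>>> jog_arm(steps=[{"xyz":[0,0,0],"twist":[0,0,1],"claw":0.3},{"xyz":[0,0,0],"twist":[0,0,1],"claw":0.3},{"xyz":[0,0,0],"twist":[0,0,0],"claw":0.3}])

```text
t: 8.32
position: [562.3, 67.5, 89.5]
eef_rot: [-3.141, -0.001, 0.073]
contact_force: [3.7, -2.2, 5.1]
width: 42.1
```

```bash
python3 s.py
```

```text
{'t': 8.325, 'position': [562.266, 67.501, 89.49], 'eef_rot': [-3.141, -0.001, 0.073], 'contact_force': [3.738, -2.17, 5.089], 'wrist_torque': [-1.283, -0.901, -0.346], 'width': 42.126} 0.256
```

>>> jog_arm(steps=[{"xyz":[0,0,0],"twist":[0,0,1],"claw":0.3},{"xyz":[0,0,0],"twist":[0,0,1],"claw":0.3},{"xyz":[0,0,0],"twist":[0,0,0],"claw":0.3}])

```text
t: 8.7
position: [562.3, 67.6, 89.5]
eef_rot: [-3.141, -0.001, 0.04]
contact_force: [4.0, -2.5, 5.3]
width: 42.4
```

```bash
python3 s.py
```

```text
{'t': 8.7, 'position': [562.251, 67.629, 89.493], 'eef_rot': [-3.141, -0.001, 0.04], 'contact_force': [4.003, -2.471, 5.285], 'wrist_torque': [-1.283, -0.872, 0.124], 'width': 42.416} -0.192
```

>>> jog_arm(steps=[{"xyz":[0,0,0],"twist":[0,0,1],"claw":0.3},{"xyz":[0,0,0],"twist":[0,0,1],"claw":0.3},{"xyz":[0,0,0],"twist":[0,0,0],"claw":0.3}])

```text
t: 9.07
position: [562.3, 67.8, 89.5]
eef_rot: [-3.141, -0.001, 0.005]
contact_force: [4.0, -1.2, 5.1]
width: 42.1
```

```bash
python3 s.py
```

```text
{'t': 9.075, 'position': [562.264, 67.79, 89.486], 'eef_rot': [-3.141, -0.001, 0.005], 'contact_force': [3.977, -1.194, 5.139], 'wrist_torque': [-1.221, -0.845, 0.045], 'width': 42.093} -0.123
```

>>> jog_arm(steps=[{"xyz":[0,0,0],"twist":[0,0,-1.5],"claw":0.3},{"xyz":[0,0,0],"twist":[0,0,-1.3],"claw":0.3},{"xyz":[0,0,0],"twist":[0,0,0],"claw":0.3}])

```text
t: 9.45
position: [562.3, 67.6, 89.5]
eef_rot: [-3.141, -0.001, 0.054]
contact_force: [4.0, -2.1, 5.3]
width: 42.7
```

```bash
python3 s.py
```

```text
{'t': 9.45, 'position': [562.287, 67.592, 89.502], 'eef_rot': [-3.141, -0.001, 0.054], 'contact_force': [3.954, -2.113, 5.323], 'wrist_torque': [-1.329, -0.88, 0.294], 'width': 42.735} -0.18
```

>>> jog_arm(steps=[{"xyz":[0,0,0],"twist":[0,0,0],"claw":0.7},{"xyz":[0,0,0],"twist":[0,0,0],"claw":1},{"xyz":[0,0,0],"twist":[0,0,0],"claw":1},{"xyz":[0,0,0],"twist":[0,0,0],"claw":1},{"xyz":[0,0,0],"twist":[0,0,0],"claw":1},{"xyz":[0,0,-0.03],"twist":[0,0,0],"claw":1},{"xyz":[0,0,-0.03],"twist":[0,0,0],"claw":1},{"xyz":[0,0,0],"twist":[0,0,0],"claw":1}])

```text
t: 10.45
position: [563.4, 67.3, 151.5]
eef_rot: [-3.141, -0.004, 0.053]
contact_force: [0.6, 0.5, -0.8]
width: 85.6
```

```bash
python3 s.py;python3 - <<'E'
from h import *
f=r.grab_frame('top');g=r.grab_frame('scene')
a=cv2.resize(g['frame'][175:275,235:360],None,fx=5,fy=5,interpolation=cv2.INTER_CUBIC)
cv2.imwrite('pics/rel.png',a)
E
```

```text
{'t': 10.45, 'position': [563.356, 67.303, 151.485], 'eef_rot': [-3.141, -0.004, 0.053], 'contact_force': [0.638, 0.505, -0.782], 'wrist_torque': [-0.009, -0.05, 0.047], 'width': 85.628} 0.105
```

View pics/rel.png

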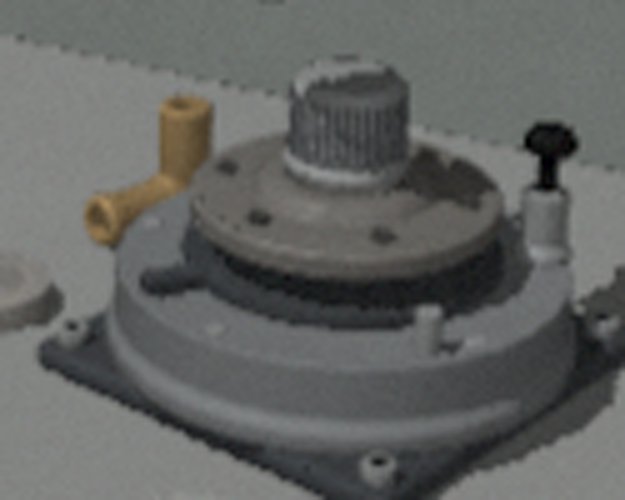

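>>> jog_arm(steps=[{"xyz":[0,0,-0.01],"twist":[0,0,-8.6],"claw":0},{"xyz":[0,0,0],"twist":[0,0,-8.6],"claw":0},{"xyz":[0,0,0],"twist":[0,0,-8.6],"claw":0},{"xyz":[0,0,0],"twist":[0,0,-8.6],"claw":0},{"xyz":[0,0,0],"twist":[0,0,-8.6],"claw":0},{"xyz":[0,0,0],"twist":[0,0,-8.6],"claw":0},{"xyz":[0,0,0],"twist":[0,0,-8.6],"claw":0},{"xyz":[0,0,0],"twist":[0,0,0],"claw":0},{"xyz":[0,0,0],"twist":[0,0,0],"claw":0}])

```text
t: 11.68
position: [561.6, 66.9, 158.6]
eef_rot: [-3.14, 0.0, 1.1]
contact_force: [0.6, -0.6, -0.3]
width: 0.0
```

```bash
python3 s.py;python3 - <<'E'
from h import *
s=r.state();d=np.array([527.5,-2.3,111])-s['position'];print(s['joints'].round(2),RM(s['eef_rot']).T@d)
g=r.grab_frame('scene');q=ray(g,(269,230.4),56)-[561.3,68,0];print(np.degrees(np.arctan2(q[1],q[0])),np.hypot(*q[:2]))
E
```

```text
{'t': 11.675, 'position': [561.64, 66.862, 158.615], 'eef_rot': [-3.14, 0.0, 1.1], 'contact_force': [0.617, -0.635, -0.294], 'wrist_torque': [-0.01, 0.044, -0.015], 'width': 0.04} 0.044
[ 0.22  0.53 -0.59  1.76  0.35  0.96 -0.98] [-77.10163653   0.98560907  47.64934578]
85.99083300516344 76.05456819811596
```

>>> jog_arm(steps=[{"xyz":[-0.026,0.001,0],"twist":[0,0,0],"claw":0},{"xyz":[-0.026,0,0],"twist":[0,0,0],"claw":0},{"xyz":[-0.025,0,0],"twist":[0,0,0],"claw":0},{"xyz":[0,0,0.02],"twist":[0,0,0],"claw":0},{"xyz":[0,0,0.02],"twist":[0,0,0],"claw":0},{"xyz":[0,0,0.006],"twist":[0,0,0],"claw":0},{"xyz":[0,0,0],"twist":[0,0,0],"claw":0},{"xyz":[0,0,0],"twist":[0,0,0],"claw":0}])

```text
t: 12.72
position: [528.6, -1.9, 113.9]
eef_rot: [3.141, -0.001, 1.103]
contact_force: [-0.3, 0.0, 0.6]
width: -0.4
```

```bash
python3 s.py;python3 - <<'E'
from h import *
g=r.grab_frame('scene');f=r.grab_frame('top')
a=cv2.resize(g['frame'][150:240,290:390],(500,450),interpolation=cv2.INTER_CUBIC)
b=cv2.resize(f['frame'][195:260,270:330],None,fx=5,fy=5,interpolation=cv2.INTER_CUBIC)
o=np.zeros((450,800,3),np.uint8);o[:,:500]=a;o[:325,500:]=b
cv2.imwrite('pics/pl.png',o)
E
```

```text
{'t': 12.725, 'position': [528.627, -1.928, 113.93], 'eef_rot': [3.141, -0.001, 1.103], 'contact_force': [-0.281, 0.008, 0.586], 'wrist_torque': [-0.009, 0.014, 0.008], 'width': -0.406} -0.008
```

View pics/pl.png

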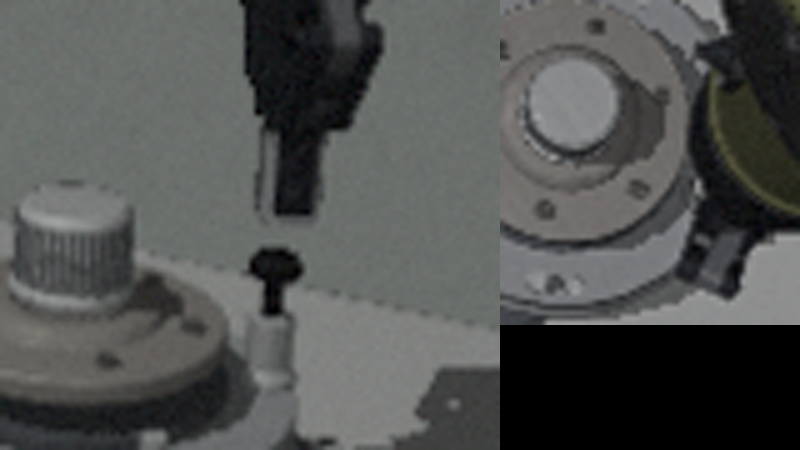

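Run:
```python
from h import *
g=r.grab_frame('scene');p=r.state()['position'];print('tcp proj',proj(g,p),'seen',290+292/5,150+218/5,'plunger seen',290+275/5,150+262/5,'proj',proj(g,[528.6,-1.9,98]))
print(ray(g,(345,202.5),98), proj(g,p+[-4.5,-8.9,0])-proj(g,p))
```

```text
tcp proj [346.68972709 194.28514855] seen 348.4 193.6 plunger seen 345.0 202.4 proj [345.89646916 202.04550124]
[527.66556387   1.01925743  98.        ] [ 5.26400432 -0.05098989]
```

>>> jog_arm(steps=[{"xyz":[0.003,0,0.004],"twist":[0,0,0],"claw":0},{"xyz":[0,0,0.004],"twist":[0,0,0],"claw":0},{"xyz":[0,0,0.001],"twist":[0,0,0],"claw":0},{"xyz":[0,0,0.001],"twist":[0,0,0],"claw":0},{"xyz":[0,0,0.001],"twist":[0,0,0],"claw":0},{"xyz":[0,0,0.001],"twist":[0,0,0],"claw":0},{"xyz":[0,0,0.001],"twist":[0,0,0],"claw":0},{"xyz":[0,0,0],"twist":[0,0,0],"claw":0}])

```text
t: 13.88
position: [529.5, 0.5, 100.3]
eef_rot: [-3.142, -0.0, 1.103]
contact_force: [-0.4, -0.6, -0.2]
width: -0.1
```

>>> jog_arm(steps=[{"xyz":[0,0,0.0005],"twist":[0,0,0],"claw":0},{"xyz":[0,0,0.0005],"twist":[0,0,0],"claw":0},{"xyz":[0,0,0.0005],"twist":[0,0,0],"claw":0},{"xyz":[0,0,0.0005],"twist":[0,0,0],"claw":0}])

```text
t: 14.38
position: [529.6, 0.5, 98.4]
eef_rot: [3.141, -0.0, 1.103]
contact_force: [-0.8, 0.5, 3.0]
width: 0.1
```

Contact at 3 N, as friction predicts. Continue in small steps.

>>> jog_arm(steps=[{"xyz":[0,0,0.0005],"twist":[0,0,0],"claw":0},{"xyz":[0,0,0.0005],"twist":[0,0,0],"claw":0},{"xyz":[0,0,0.0005],"twist":[0,0,0],"claw":0},{"xyz":[0,0,0.0005],"twist":[0,0,0],"claw":0}])

```text
t: 14.88
position: [529.6, 0.5, 96.3]
eef_rot: [3.142, -0.0, 1.104]
contact_force: [-0.4, -0.7, 2.6]
width: -0.0
```

>>> jog_arm(steps=[{"xyz":[0,0,0.0005],"twist":[0,0,0],"claw":0}])

```text
t: 15.0
position: [529.5, 0.5, 95.7]
eef_rot: [3.142, -0.0, 1.103]
contact_force: [-1.8, 0.2, 2.9]
width: -0.2
```

>>> jog_arm(steps=[{"xyz":[0,0,0.0005],"twist":[0,0,0],"claw":0}])

```text
t: 15.12
position: [529.6, 0.5, 95.3]
eef_rot: [3.142, -0.0, 1.103]
contact_force: [-0.3, 0.6, 3.1]
width: -0.4
```

>>> jog_arm(steps=[{"xyz":[0,0,0.0005],"twist":[0,0,0],"claw":0}])

```text
t: 15.25
position: [529.6, 0.5, 94.8]
eef_rot: [3.141, -0.0, 1.103]
contact_force: [-0.4, -0.4, 3.8]
width: 0.5
```

>>> jog_arm(steps=[{"xyz":[0,0,0.0005],"twist":[0,0,0],"claw":0}])

```text
t: 15.38
position: [529.6, 0.5, 94.3]
eef_rot: [3.142, -0.0, 1.103]
contact_force: [-0.1, 0.3, 3.1]
width: -0.1
```

>>> jog_arm(steps=[{"xyz":[0,0,0.0005],"twist":[0,0,0],"claw":0},{"xyz":[0,0,0.0005],"twist":[0,0,0],"claw":0}])

```text
t: 15.62
position: [529.6, 0.4, 93.3]
eef_rot: [3.142, -0.0, 1.103]
contact_force: [0.1, 0.5, 3.0]
width: 0.4
```

>>> jog_arm(steps=[{"xyz":[0,0,0.0005],"twist":[0,0,0],"claw":0},{"xyz":[0,0,0.0005],"twist":[0,0,0],"claw":0},{"xyz":[0,0,0.0005],"twist":[0,0,0],"claw":0},{"xyz":[0,0,0.0005],"twist":[0,0,0],"claw":0}])

```text
t: 16.12
position: [529.6, 0.5, 91.3]
eef_rot: [3.142, -0.0, 1.103]
contact_force: [0.8, -0.0, 3.3]
width: 0.0
```

>>> jog_arm(steps=[{"xyz":[0,0,0.0005],"twist":[0,0,0],"claw":0},{"xyz":[0,0,0.0005],"twist":[0,0,0],"claw":0},{"xyz":[0,0,0.0005],"twist":[0,0,0],"claw":0}])

```text
t: 16.5
position: [529.5, 0.5, 89.8]
eef_rot: [-3.142, -0.0, 1.103]
contact_force: [0.7, -0.0, 2.3]
width: -0.1
```

>>> jog_arm(steps=[{"xyz":[0,0,0.0005],"twist":[0,0,0],"claw":0},{"xyz":[0,0,0.0005],"twist":[0,0,0],"claw":0}])

```text
t: 16.75
position: [529.6, 0.5, 88.8]
eef_rot: [-3.142, -0.0, 1.103]
contact_force: [-0.2, 0.0, 3.9]
width: 0.0
```

>>> jog_arm(steps=[{"xyz":[0,0,0.0005],"twist":[0,0,0],"claw":0}])

```text
t: 16.88
position: [529.5, 0.5, 88.3]
eef_rot: [3.142, -0.0, 1.103]
contact_force: [0.7, 0.3, 2.7]
width: 0.1
```

>>> jog_arm(steps=[{"xyz":[0,0,0.0005],"twist":[0,0,0],"claw":0}])

```text
t: 17.0
position: [529.6, 0.5, 87.9]
eef_rot: [3.141, -0.0, 1.103]
contact_force: [-1.5, -0.8, 6.7]
width: -0.4
```

>>> jog_arm(steps=[{"xyz":[0,0,0.0003],"twist":[0,0,0],"claw":0}])

```text
t: 17.12
position: [529.6, 0.5, 87.8]
eef_rot: [3.141, -0.0, 1.103]
contact_force: [-1.3, -0.4, 7.3]
width: 0.2
```

>>> jog_arm(steps=[{"xyz":[0,0,-0.005],"twist":[0,0,0],"claw":0},{"xyz":[0,0,-0.02],"twist":[0,0,0],"claw":0},{"xyz":[0,0,-0.04],"twist":[0,0,0],"claw":0},{"xyz":[0,0,-0.04],"twist":[0,0,0],"claw":0},{"xyz":[0,0,0],"twist":[0,0,0],"claw":0},{"xyz":[0,0,0],"twist":[0,0,0],"claw":0}])

```text
t: 17.88
position: [529.0, 0.2, 192.0]
eef_rot: [-3.141, 0.001, 1.103]
contact_force: [1.0, -0.4, -0.3]
width: 0.3
```

Run:
```python
from h import *
g=r.grab_frame('scene');crop(g,235,150,135,115,5,'end.png')
print([proj(g,[527.6,-1,z]) for z in (100,88)])
```

```text
[array([345.94690531, 201.34004471]), array([345.44663147, 207.15999244])]
```

View pics/end.png

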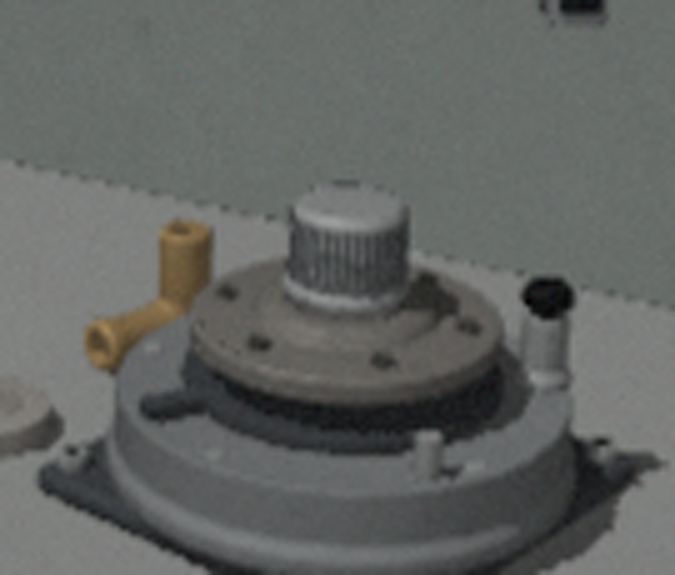

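The plunger head (548,297 in the crop) now sits down on its bush, the gripper is clear above, and the tee and ring look unmoved. I'm handing it in.

```bash
python3 -c "
from plant import r
print(r.job_done(), r.state()['t'])"
```

```text
the job is handed in; nothing more can be done
the job is handed in; nothing more can be done
```

The flange is set at the fourth click and locked: the plunger went all the way down, and I handed the job in at about 18 s of the 72 s allowed. The job reports no verdict.

- **Which click:** I did not turn back to the stop and count. The lug's angle from the post in the two pictures (about 1.0 rad) put the start at the third click, since two clicks span at most 0.9 rad. I gripped the cap and turned it clockwise. The wrist torque flipped from -0.35 to about +0.3 N m after roughly 0.36 rad, which marked the next notch, and I released there.
- **Plunger:** I pressed with shut fingers in 0.5 mm steps. It slid at a steady 3 N, straight past the 4 mm block height, and bottomed at z of about 87.8 mm with 7.3 N. That is the full 12 mm, possible only at the fourth click.
- **Last checks:** The final picture shows the plunger head on its bush and the gripper 100 mm clear. The tee and ring look unmoved; the nut was outside that picture.
- **Disagreements:** The two cameras differed by about 4–6 mm on the plunger's position and about 7 degrees on the post's. I shifted 3 mm inward over the plunger before pressing.

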